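# Shift the notebook punch into its third hole pattern

### The arm

A 7-joint arm with a two-finger parallel gripper is mounted at the origin on the work surface. World frame = base frame: x ahead of the robot, y to its left, z up, the work surface at z = 0. Lengths are in m, angles in rad, forces in N, time in s.
With the tool pointing down it reaches from about 0.425 to 1.025 m from the base axis. Payload 9.4 kg.
Tool frame: the origin (TCP) lies midway between the tips of the shut fingers; the grasp point (between the pads) lies 19 mm behind it; z points along the fingers, y is the line along which they close (so a half turn about z gives the same grasp; the last joint's range is limited). The gripper opens to 93 mm and grips with 3 to 60 N. Pads are 15 mm wide; open, the fingers measure 128 mm over their backs; the gripper's body (75 mm by 188 mm) begins 65 mm behind the grasp point.
Start: joints at [-1.213, 0.599, -0.003, 1.599, 0.002, 0.943, -0.08], TCP at [0.305, 0.658, 0.219] pointing down, gripper open.
Joint ranges: [-2.57, 2.57], [-0.35, 1.97], [-1.29, 1.29], [0.11, 2.56], [-1.05, 4.19], [0.11, 1.86], [-2.63, 2.63]. Speed limits (rad/s): [2.22, 2.22, 3.01, 3.01, 3.14, 3.14, 3.14].

### API

Orientations are given as a unit quaternion [x, y, z, w].
In Python, from station import manip gives the robot as it stands.
- The arm moves only by the shell command python3 -m inch 'ROWS' [OPENING] [FORCE]. ROWS is JSON, a list of rows, each a list of 2 entries, a list of its own where there are three numbers: the shift along the world's x, y, z in units of 1 m (1.0 is 1 m), then the turn, a rotation vector about the world's x, y, z in units of 180 degrees (1.0 is 180 degrees). In form: [[[x, y, z], [wx, wy, wz]], ...]. A call has 1 to 12 rows; each row is the pose to reach, as a shift and turn from the pose commanded when the call began, turning the shorter way round; what a row does not reach only later rows make up. A row lasts 1/12 s, in which the tool goes at most 41.7 mm and 7.16 degrees, less where a joint would pass 70% of its speed; a pose out of reach is approached as far as the arm can. A call with a number of a shift or a turn outside -1 to 1 is refused whole. A call with a gripper value outside its range is refused whole. OPENING is the opening, from -1 (shut) to 1 (fully open), set as the call begins (- or left out, the last holds). The fingers move at their own pace and stop on an object; FORCE is the grip in N (left out, the last holds). Time passes only in rows, so rows that repeat a pose let the fingers close. It gives the time, the measured TCP pose, the force, the opening and the grip force at its end, in the units of the state.
- manip.read_state(): the state, without advancing time (a new reading comes with each control period).
- manip.get_image(name): name is "side" or "top"; returns a dict with "pixels" (420x560x3 uint8, blue, green, red), "camera_matrix" (3x3 intrinsics, pixels), "eye" and "orientation" of the camera in the world. Camera axes: x right, y down, z forward; pixel columns grow to the right and rows downward; lengths in m; the calibration is good to about 2 mm. A picture is of the moment at which its call begins. There is no depth.
- manip.finish_job(): hands the job in; it is judged then, once.
The state is a dict: "time": time; "joint_positions": joint angles; "joint_velocities": joint speeds; "joint_efforts": joint torques, N m; "tool_pos": TCP position; "ee_rot": TCP orientation; "force": force on the tool from outside, world axes, zero at the start; "wrist_torque": the same for the moment, N m; "grip_width": finger opening in m; "grip_force": force on a finger pad.
Only numpy, scipy, OpenCV 4.12 (cv2) and the standard library are available. Lean on these libraries where they do the work, as an engineer would, in place of code of your own. Each camera call takes 0.05 s, during which the arm holds its last target. There are 200 camera calls.

### The job

Set the notebook punching machine to its third hole pattern: push the ball-topped selector lever through the H-shaped gate with the outside of the fingers - out of the left-hand slot it may be standing in, across to the right along the cross channel, then forward (away from you) all the way home into the slot marked with three studs. Do not take the knob or stem between the fingers, do not run the lever into the fourth slot (right-hand, towards you) on the way, and leave the ink bottle, carton, paperweight and notebook undisturbed. Leave the lever standing in the third slot and move the hand clear.

Things in the scene. Friction and masses are not known exactly. Their poses are not given: they have to be found in the camera images.
- punch: grey bench punching machine, fixed, case 240 mm deep (x -115 to +125), 330 mm wide (y -110 to +220), flat deck 100 mm above the table; a low black punch head (16 mm high) lies on its left front edge. Origin on the table under the middle of the gate; its +x is forward (away from the operator at its front), +y is the operator's left
- gate (a point): middle of the H-shaped gate, on top of its plate (110 mm square, top 105 mm above the table), machine's axes. Fore-and-aft slots lie 22 mm left (+y) and 22 mm right (-y), each 33 mm forward and back, joined half-way by a cross channel 19 mm wide. Raised studs number the slot ends: 1 forward left, 2 rear left, 3 forward right, 4 rear right
- knob (a point): centre of the lever's black ball knob, 40 mm across; z runs up along the lever (steel stem 12 mm thick, 18 mm collar under the ball). The lever swings about a point 70 mm below gate, 150 mm below the knob centre; upright, the knob centre is 185 mm above the table. It stays where it is left; 2 to 4 N at the knob moves it
- selector_side (a joint): sideways lean of the lever, rad: negative = left (+y of the machine), positive = right (-y); stops at -0.33 and +0.33, about +-0.31 is the middle of the left/right slots. Starts in the left-hand slots
- selector_fore (a joint): fore-and-aft lean, rad: positive = forward (+x of the machine), negative = back to the operator, 0 = in line with the cross channel; stops (slot ends) at -0.34 and +0.34. Starts anywhere from slot 1 through neutral to slot 2. The lever can cross sideways only while this is within about 0.04 of 0: solid tongues of the plate block it otherwise
- ink_bottle: small loose ink bottle, 44 mm diameter, 46 mm tall, standing on the left part of the machine's deck; origin at its underside. Leave alone
- ink_carton: loose carton 50 x 50 x 70 mm tall on the table to the right of the machine; origin at its underside. Leave alone
- paperweight: loose brass paperweight, 52 mm diameter, 46 mm tall, on the table to the right of the machine near its front; origin at its underside. Leave alone
- notebook: loose notebook 148 x 105 x 16 mm lying on the table to the left of the machine; origin at its underside. Leave alone

How it is judged:
By the outcome, as a careful person would: the job done as asked, in the order asked, and still so for the second after the job is handed in, with the robot touching nothing.
It also fails if it takes over 67 s, if anything falls off the work surface, if the arm or the gripper's body presses on something with over 40 N, if the wrist force passes 120 N, or if a joint passes its speed limit or range.

## Working session

There is one attempt and no reset: what is moved stays moved. The work goes in short steps, Python scripts to look and compute and a shell command to move; the robot and the scene stay as the last step left them, time stands still between calls to the robot, and variables do not carry over. Pictures are saved under pics/ and viewed, at most 10 in all, crops included, and the job is handed in when it is done.

```bash
mkdir -p pics
cat > h.py <<'E'
import numpy as np, cv2
from scipy.spatial.transform import Rotation as R
from station import manip
def grab(n,save=None):
    d=manip.get_image(n)
    if save: cv2.imwrite('pics/'+save,d['pixels'])
    return d
def rot(d):
    o=np.array(d['orientation'],float)
    return o if o.shape==(3,3) else R.from_quat(o).as_matrix()
def ray(d,u,v):
    r=rot(d)@np.linalg.inv(np.array(d['camera_matrix']))@np.array([u,v,1.]); return np.array(d['eye'],float),r/np.linalg.norm(r)
def plane(d,u,v,z):
    e,r=ray(d,u,v); return e+r*(z-e[2])/r[2]
def tri(a,p,b,q):
    e,r=ray(a,*p);f,s=ray(b,*q)
    t=np.linalg.lstsq(np.c_[r,-s],f-e,rcond=None)[0]
    A=e+r*t[0];B=f+s*t[1]; return (A+B)/2,np.linalg.norm(A-B)
def proj(d,P):
    c=np.array(d['camera_matrix'])@(rot(d).T@(np.array(P)-np.array(d['eye']))); return c[:2]/c[2]
E
python3 - <<'E'
from h import *
for n in('top','side'):
    d=grab(n,n+'0.png'); print(n,d['eye'],rot(d).round(3).tolist(),np.array(d['camera_matrix']).tolist())
print(manip.read_state())
E
```

```text
top [0.32340262 0.10731057 1.09128945] [[-0.023, -0.976, 0.215], [-1.0, 0.022, -0.01], [0.005, -0.215, -0.977]] [[447.18369890728326, 0.0, 278.89731250580513], [0.0, 447.18369890728326, 211.72109110568647], [0.0, 0.0, 1.0]]
side [ 0.21158455 -0.50846283  0.53294459] [[0.878, -0.225, 0.423], [-0.479, -0.435, 0.762], [0.013, -0.872, -0.49]] [[414.8783233092393, 0.0, 283.2659162471984], [0.0, 414.8783233092393, 207.07593543967675], [0.0, 0.0, 1.0]]
{'time': 0.1, 'joint_positions': array([-1.21270609,  0.6000968 , -0.00254849,  1.60005608,  0.0018214 ,
        0.94288019, -0.07978653]), 'joint_velocities': array([ 0.00021916, -0.00300521, -0.00206025, -0.00113271, -0.00064628,
        0.00054914, -0.00242029]), 'joint_efforts': array([ 4.56655165e-03, -7.66561604e+01,  1.50214668e+00, -2.52941537e+01,
       -5.23010502e-02,  1.35066625e-02,  3.94237236e-05]), 'tool_pos': array([0.30521516, 0.65713977, 0.2178067 ]), 'ee_rot': array([ 2.15643384e-01,  9.76471921e-01, -7.14561506e-04, -8.21391620e-05]), 'force': array([-0.41485322,  0.06402778, -0.19085091]), 'wrist_torque': array([-0.00448872, -0.05049652,  0.01805503]), 'grip_force': 0.0, 'grip_width': 0.09291327312276425}
```

View pics/top0.png

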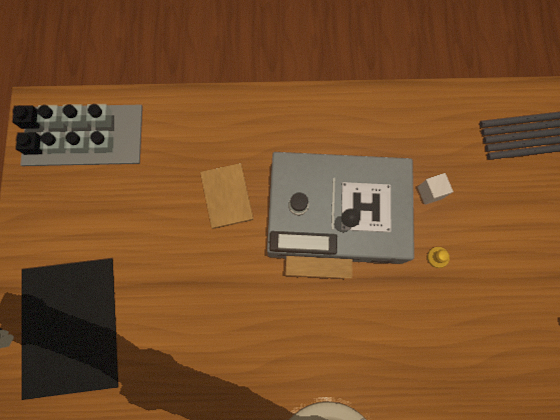

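View pics/side0.png

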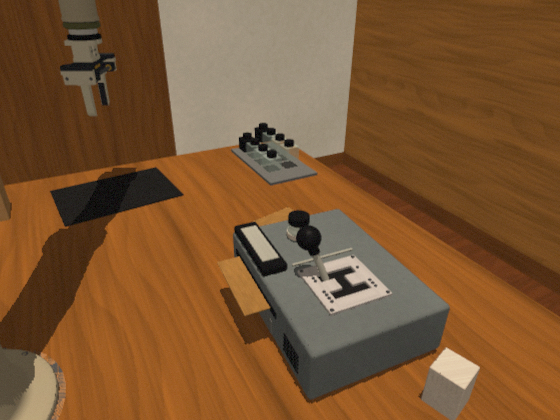

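Top view: gate plate about (366,207), knob at (351,217) leaning rear-left, so it is in slot 2. The bottle is at (299,202), the carton at (436,187) and the paperweight at (438,257). In the side view the knob is at (309,238).

Run:
```python
from h import *
t=grab('top');s=grab('side')
def plate(d,lo,box):
    x0,y0,x1,y1=box; im=d['pixels'][y0:y1,x0:x1]
    m=(im.min(2)>lo).astype(np.uint8)*255
    m=cv2.morphologyEx(m,cv2.MORPH_CLOSE,np.ones((5,5)))
    c=max(cv2.findContours(m,0,2)[0],key=cv2.contourArea)
    return c.reshape(-1,2)+[x0,y0]
for d,n,b in((t,'top',(337,175,400,240)),(s,'side',(290,245,400,320))):
    print(n,'bright pct',np.percentile(d['pixels'][b[1]:b[3],b[0]:b[2]].min(2),[10,30,50,70,90]))
    c=plate(d,130,b)
    P=np.array([plane(d,u,v,.105)[:2] for u,v in c],np.float32)
    print(cv2.minAreaRect(P*1000))
def knob(d,b):
    x0,y0,x1,y1=b; im=d['pixels'][y0:y1,x0:x1]
    m=(im.max(2)<45).astype(np.uint8)*255
    m=cv2.morphologyEx(m,cv2.MORPH_OPEN,cv2.getStructuringElement(2,(9,9)))
    c=max(cv2.findContours(m,0,2)[0],key=cv2.contourArea)
    (u,v),r=cv2.minEnclosingCircle(c); return (u+x0,v+y0),r
a=knob(t,(335,200,366,235));b=knob(s,(290,220,330,258));print(a,b,tri(t,a[0],s,b[0]))
# machine case: long edges from top deck
im=t['pixels'];
for nm,p,z in(('bottle',(299,201),.146),('carton top',(440,184),.07),('pw',(440,255),.046),('head',(303,242),.116)):print(nm,plane(t,*p,z))
cv2.imwrite('pics/c.png',np.hstack([cv2.resize(im[145:270,260:460],(480,300),interpolation=2)]))
```

```text
top bright pct [ 47. 111. 115. 158. 172.]
((548.6358642578125, -99.48377990722656), (109.89043426513672, 110.56427001953125), 85.59940338134766)
side bright pct [ 60. 103. 106. 111. 173.]
((550.4452514648438, -98.38201904296875), (111.05570220947266, 109.81116485595703), 85.67647552490234)Traceback (most recent call last):
  File "<stdin>", line 20, in <module>
  File "<stdin>", line 18, in knob
ValueError: max() iterable argument is empty
```

```bash
cat >> h.py <<'E'
G=np.array([.5495,-.099,.105]); th=np.radians(-4.4)
M=np.array([[np.cos(th),-np.sin(th),0],[np.sin(th),np.cos(th),0],[0,0,1]])
def m2w(p): return M@np.array(p,float)+[G[0],G[1],0]
def w2m(p): return M.T@(np.array(p)-[G[0],G[1],0])
def knobpx(d,fore,side):
    z=.15; p=proj(d,m2w([z*np.sin(fore)*np.cos(side),-z*np.sin(side),.035+z*np.cos(fore)*np.cos(side)]))
    x0,y0=(p-24).astype(int); im=d['pixels'][y0:y0+48,x0:x0+48]
    m=(im.max(2)<40).astype(np.uint8)*255
    m=cv2.morphologyEx(m,cv2.MORPH_OPEN,cv2.getStructuringElement(2,(11,11)))
    c=max(cv2.findContours(m,0,2)[0],key=cv2.contourArea)
    (u,v),r=cv2.minEnclosingCircle(c); return (u+x0,v+y0),r,p
def knob(fore,side):
    t=grab('top');s=grab('side');a=knobpx(t,fore,side);b=knobpx(s,fore,side)
    P,e=tri(t,a[0],s,b[0]); m=w2m(P)-[0,0,.035]
    print('px',a,b,'world',P,'gap',e,'mach mm',(m*1000).round(1),'fore',np.arctan2(m[0],m[2]),'side',np.arctan2(-m[1],np.hypot(m[0],m[2])))
E
python3 - <<'E'
from h import *
knob(-.3,-.31)
t=grab('top');s=grab('side')
for nm,p,z in(('bottle',(299,201),.146),('carton top',(440,184),.07),('pw',(440,255),.046)):print(nm,w2m(plane(t,*p,z)).round(3))
a=cv2.resize(t['pixels'][145:270,260:460],(640,400),interpolation=2)
cv2.imwrite('pics/c.png',a)
st=manip.read_state(); p=st['tool_pos']
for nm,q in (('behind high',(-.11,.047,.26)),('behind',(-.11,.047,.15)),('x axis',(.1,0,0))): print(nm,m2w(q),m2w(q)-p)
E
```

```text
Traceback (most recent call last):
  File "h.py", line 33, in knob
    t=grab('top');s=grab('side');a=knobpx(t,fore,side);b=knobpx(s,fore,side)
                                   ~~~~~~^^^^^^^^^^^^^
  File "h.py", line 30, in knobpx
    c=max(cv2.findContours(m,0,2)[0],key=cv2.contourArea)
ValueError: max() iterable argument is empty
```

```bash
python3 -m inch '[[[0.12,-0.2,0.042],[0,0,0.05]],[[0.12,-0.2,0.042],[0,0,0.05]],[[0.12,-0.2,0.042],[0,0,0.1145]],[[0.12,-0.2,0.042],[0,0,0.1145]],[[0.12,-0.2,0.042],[0,0,0.1145]],[[0.2,-0.407,0.042],[0,0,0.1145]],[[0.2,-0.407,0.042],[0,0,0.1145]],[[0.2,-0.407,0.042],[0,0,0.1145]],[[0.2,-0.407,0.042],[0,0,0.1145]],[[0.2,-0.407,0.042],[0,0,0.1145]],[[0.2,-0.407,0.042],[0,0,0.1145]],[[0.2,-0.407,0.042],[0,0,0.1145]]]' -1 20
python3 - <<'E'
from h import *
import h
t=grab('top');s=grab('side')
print(t['pixels'][217,340:362].max(1),s['pixels'][238,290:330].max(1))
for nm,p,z in(('bottle',(299,201),.146),('carton top',(440,184),.07),('pw',(440,255),.046)):print(nm,w2m(plane(t,*p,z)).round(3))
P,e=tri(t,(351,217),s,(309,238)); m=w2m(P)-[0,0,.035];print(P,e,m)
print(m2w([-.05,.046,.17]),proj(t,m2w([-.05,.046,.17])),proj(s,m2w([-.05,.046,.17])))
st=manip.read_state(); print(st['tool_pos'],st['ee_rot'],st['joint_positions'])
E
```

```text
time: 1.3
tool_pos: [0.5088, 0.2414, 0.261]
ee_rot: [0.043, 0.999, -0.002, 0.001]
force: [0.7, -0.0, -1.2]
grip_width: 0.0174
grip_force: 0.0
[ 68  55  50  50  47  45  49  53  51  58  69  73  69  63  60  54  53  51
  52  46 130 187] [119 132 132 132 134 122  42  22  25  17  23  23  20  26  15  23  29  23
  26  29  30  24  16  24  23  19  19  23  23  27  36  87 123 128 121 123
 124 120 124 123]
bottle [-0.007  0.153  0.146]
carton top [ 0.072 -0.183  0.07 ]
pw [-0.095 -0.187  0.046]
[ 0.51099568 -0.05293415  0.17248917] 0.000546907169833084 [-0.04192497  0.04297606  0.13748917]
[ 0.50317644 -0.04929962  0.17      ] [349.34681082 220.80019071] [303.30188341 239.50550561]
[0.50627321 0.2485983  0.26089819] [ 3.96295866e-02  9.99214393e-01 -3.09107549e-05  3.02243296e-04] [-0.5026254   0.35924541 -0.0739398   1.92285908  0.03479463  0.86022748
  0.8969672 ]
```

```bash
python3 -m inch '[[[-0.057,-0.297,0],[0,0,0]],[[-0.057,-0.297,0],[0,0,0]],[[-0.057,-0.297,0],[0,0,0]],[[-0.057,-0.297,0],[0,0,0]],[[-0.057,-0.297,0],[0,0,0]],[[-0.057,-0.297,0],[0,0,0]],[[-0.057,-0.297,0],[0,0,0]],[[-0.057,-0.297,0],[0,0,0]],[[-0.057,-0.297,0],[0,0,0]],[[-0.057,-0.297,0],[0,0,0]]]'
python3 -m inch '[[[0,0,-0.04],[0,0,0]],[[0,0,-0.08],[0,0,0]],[[0,0,-0.105],[0,0,0]],[[0,0,-0.105],[0,0,0]],[[0,0,-0.105],[0,0,0]]]'
python3 - <<'E'
from h import *
t=grab('top','t2.png');s=grab('side','s2.png')
cv2.imwrite('pics/b2.png',np.hstack([cv2.resize(t['pixels'][150:290,270:420],(400,373)),cv2.resize(s['pixels'][150:330,210:400],(394,373))]))
st=manip.read_state(); print(st['tool_pos'],w2m(st['tool_pos']),st['ee_rot'],st['joint_positions'],st['time'])
E
```

```text
time: 2.23
tool_pos: [0.4488, -0.0453, 0.2608]
ee_rot: [0.037, 0.999, 0.0, 0.0]
force: [0.2, 1.0, 0.2]
grip_width: 0.0004
grip_force: 0.0
time: 2.65
tool_pos: [0.4483, -0.0444, 0.155]
ee_rot: [0.036, 0.999, 0.0, -0.002]
force: [-0.0, 0.2, 0.5]
grip_width: 0.0004
grip_force: 0.0
[ 0.44944773 -0.04524806  0.1567276 ] [-0.10388119  0.0459176   0.1567276 ] [3.65494703e-02 9.99331599e-01 2.07544542e-04 6.69613642e-04] [-0.03020984  0.37625943  0.00669323  2.27087414 -0.00589957  0.4931121
  1.47888942] 2.75
```

View pics/b2.png

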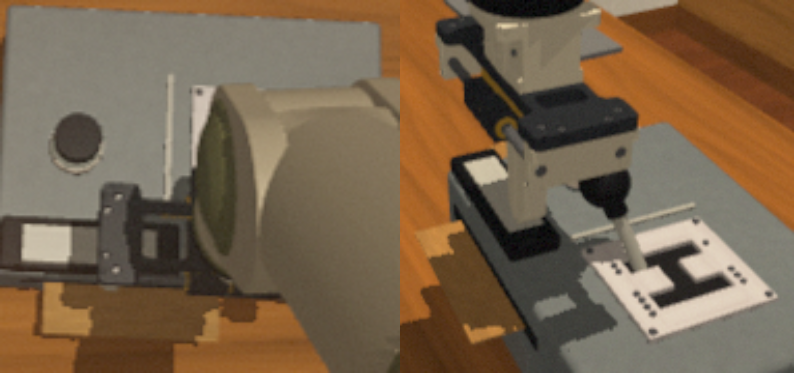

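```bash
python3 -m inch '[[[0.012,-0.001,0],[0,0,0]],[[0.022,-0.0017,0],[0,0,0]],[[0.03,-0.0023,0],[0,0,0]],[[0.036,-0.0028,0],[0,0,0]],[[0.042,-0.0032,0],[0,0,0]],[[0.048,-0.0037,0],[0,0,0]],[[0.054,-0.0041,0],[0,0,0]],[[0.06,-0.0046,0],[0,0,0]],[[0.067,-0.0051,0],[0,0,0]],[[0.067,-0.0051,0],[0,0,0]]]'
cat >> h.py <<'E'
def look(fore,side,save=None):
    "side view only: knob disc centre -> ray meets sphere r=0.15 round pivot"
    s=grab('side',save); p=proj(s,m2w([.15*np.sin(fore),-.15*np.sin(side),.035+.15*np.cos(fore)*np.cos(side)]))
    x0,y0=(p-26).astype(int); im=s['pixels'][y0:y0+52,x0:x0+52]
    m=(im.max(2)<45).astype(np.uint8)*255
    m=cv2.morphologyEx(m,cv2.MORPH_OPEN,cv2.getStructuringElement(2,(15,15)))
    n,l,st,_=cv2.connectedComponentsWithStats(m); i=1+st[1:,4].argmax()
    c=max(cv2.findContours((l==i).astype(np.uint8),0,2)[0],key=cv2.contourArea)
    (u,v),r=cv2.minEnclosingCircle(c); u+=x0;v+=y0
    e,d=ray(s,u,v); o=e-m2w([0,0,.035]); b=o@d; disc=b*b-(o@o-.15**2)
    P=e+d*(-b-np.sqrt(max(disc,0))); q=w2m(P)-[0,0,.035]
    print('px',(u,v),'r',r,'pred',p,'mach mm',(q*1000).round(1),'fore',np.arctan2(q[0],q[2]).round(3),'side',np.arctan2(-q[1],np.hypot(q[0],q[2])).round(3))
    st=manip.read_state(); print('tool mach',w2m(st['tool_pos']).round(4),'F',M.T@st['force'],st['time']); return s
E
python3 - <<'E'
from h import *
s=look(-.06,-.31,'s3.png')
cv2.imwrite('pics/b3.png',cv2.resize(s['pixels'][170:320,230:410],(540,450)))
E
```

```text
time: 3.58
tool_pos: [0.5171, -0.0517, 0.1556]
ee_rot: [0.038, 0.999, -0.0, 0.001]
force: [-0.7, -0.1, -0.1]
grip_width: 0.0002
grip_force: 0.6Traceback (most recent call last):
  File "<stdin>", line 2, in <module>
  File "h.py", line 42, in look
    n,l,st,_=cv2.connectedComponentsWithStats(m); i=1+st[1:,4].argmax()
                                                      ~~~~~~~~~~~~~~~^^
ValueError: attempt to get argmax of an empty sequence
```

Run:
```python
import cv2
s=cv2.imread('pics/s3.png'); cv2.imwrite('pics/b3.png',cv2.resize(s[170:320,230:410],(720,600)))
```

```text
(no output)
```

View pics/b3.png

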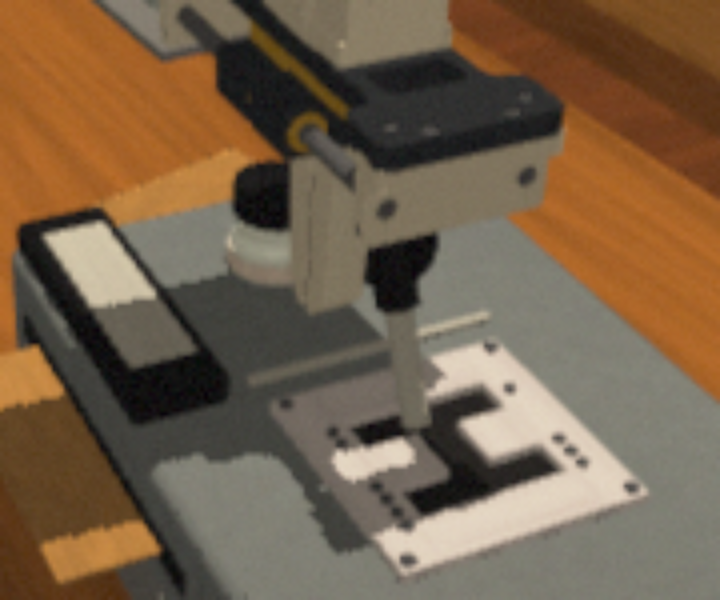

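Fingers are behind the knob with the stem entering the plate near (333,275), close to the cross channel. The gripper partly hides the ball, so I'll use the stem.

```bash
cat >> h.py <<'E'
def lev(f,s,l): return m2w([l*np.sin(f)*np.cos(s),-l*np.sin(s),.035+l*np.cos(f)*np.cos(s)])
E
python3 - <<'E'
from h import *
s=grab('side')
for f in(-.15,-.1,-.06,-.03,0,.03): print(f,[proj(s,lev(f,-.31,l)).round(1).tolist() for l in(.08,.1,.115,.13,.15)])
g=cv2.cvtColor(s['pixels'],6)
for v in(255,260,265,270): print(v,g[v,318:345])
E
```

```text
-0.15 [[329.1, 271.6], [326.4, 260.6], [324.4, 252.2], [322.4, 243.8], [319.7, 232.3]]
-0.1 [[331.1, 270.8], [329.0, 259.6], [327.4, 251.1], [325.8, 242.5], [323.6, 230.9]]
-0.06 [[332.7, 270.2], [331.0, 258.9], [329.8, 250.3], [328.5, 241.6], [326.8, 229.9]]
-0.03 [[333.9, 269.8], [332.6, 258.4], [331.5, 249.8], [330.5, 241.0], [329.1, 229.3]]
0 [[335.1, 269.4], [334.1, 258.0], [333.3, 249.3], [332.5, 240.5], [331.4, 228.7]]
0.03 [[336.3, 269.1], [335.6, 257.6], [335.1, 248.9], [334.5, 240.0], [333.7, 228.1]]
255 [ 66  68  72  74  78  81  86  92 103 110 100 104 105 102 102 101 110 119
 111 132 131 132 130 132 129 129 126]
260 [ 65  65  65  66  64  66  65  66  65  72  92 100 103 103 102 102 100 128
 183 210 212 213 212 213 216 214 212]
265 [104 108 107 107 110 109 105 109 108 112 106  95 101 104 104 107 116 116
 108 107 121 175 209 207 207 207 207]
270 [108 106 108 107 104 107 108 106 102 106 105  98 100 102 105 103 115 139
 130 110 103  99  91  69  54  35  37]
```

```bash
python3 -m inch '[[[0.004,-0.0003,0],[0,0,0]],[[0.009,-0.0007,0],[0,0,0]],[[0.009,-0.0007,0],[0,0,0]],[[0.009,-0.0007,0],[0,0,0]]]'
python3 -m inch '[[[-0.02,0.002,0],[0,0,0]],[[-0.04,0.003,0],[0,0,0]],[[-0.04,0.003,0.04],[0,0,0]],[[-0.04,0.003,0.08],[0,0,0]],[[-0.04,0.07,0.1],[0,0,0]],[[-0.04,0.07,0.1],[0,0,0]],[[-0.04,0.07,0.1],[0,0,0]]]'
python3 - <<'E'
from h import *
s=look(0,-.31,'s4.png')
g=cv2.cvtColor(s['pixels'],6)
for v in(255,260): print(v,g[v,318:345])
st=manip.read_state(); print(st['tool_pos'])
E
```

```text
time: 4.02
tool_pos: [0.5248, -0.0523, 0.1556]
ee_rot: [0.038, 0.999, -0.0, 0.0]
force: [-0.7, 0.4, 0.7]
grip_width: 0.0008
grip_force: 0.3
time: 4.6
tool_pos: [0.4859, 0.0229, 0.258]
ee_rot: [0.035, 0.999, 0.001, 0.003]
force: [0.4, 0.1, -0.1]
grip_width: 0.0008
grip_force: 0.0
px (np.float64(331.0), np.float64(232.0)) r 9.219644546508789 pred [331.43382158 228.6642741 ] mach mm [ -8.3  33.2 146. ] fore -0.057 side -0.223
tool mach [-0.0732  0.1141  0.2568] F [-0.04143045 -0.49288663 -0.51852611] 4.65
255 [128 132 141 142 148 159 168 170 172 170 156 136 109 110 124 133 135 137
 135 127 126 126 127 126 129 124 126]
260 [ 64  65  62  63  60  62  61  62  62  64  62  66  79 100 119 129 134 137
 135 136 159 204 206 207 208 208 206]
[0.48527453 0.02037035 0.25684637]
```

Run:
```python
from h import *
t=grab('top');s=cv2.imread('pics/s4.png')
cv2.imwrite('pics/b4.png',np.hstack([cv2.resize(t['pixels'][150:270,290:430],(400,343),interpolation=2),cv2.resize(s[195:320,270:410],(384,343),interpolation=2)]))
print([ (f,proj(t,lev(f,-.31,.15)).round(1)) for f in(-.1,0,.1)])
```

```text
[(-0.1, array([350.3, 203.5])), (0, array([350.5, 196.9])), (0.1, array([350.6, 190.4]))]
```

View pics/b4.png

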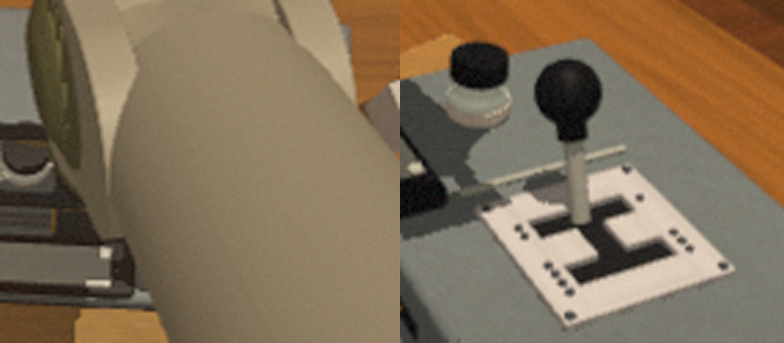

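The knob is at side-view pixel (331,228), which matches the fore=0 prediction, so it is in line with the cross channel. Next I push it right.

```bash
python3 -m inch '[[[0.035,-0.006,0],[0,0,0]],[[0.073,-0.0175,0],[0,0,0]],[[0.073,-0.0175,0],[0,0,0]],[[0.073,-0.0175,0],[0,0,0]],[[0.073,-0.0175,-0.03],[0,0,0]],[[0.073,-0.0175,-0.065],[0,0,0]],[[0.073,-0.0175,-0.1],[0,0,0]],[[0.073,-0.0175,-0.1],[0,0,0]],[[0.073,-0.0175,-0.1],[0,0,0]]]'
python3 -c "
from h import *
st=manip.read_state();print(w2m(st['tool_pos']))"
python3 -m inch '[[[-0.0008,-0.01,0],[0,0,0]],[[-0.0014,-0.018,0],[0,0,0]],[[-0.002,-0.026,0],[0,0,0]],[[-0.0026,-0.034,0],[0,0,0]],[[-0.0032,-0.042,0],[0,0,0]],[[-0.0038,-0.05,0],[0,0,0]],[[-0.0044,-0.058,0],[0,0,0]],[[-0.005,-0.065,0],[0,0,0]],[[-0.005,-0.065,0],[0,0,0]]]'
python3 - <<'E'
from h import *
s=grab('side','s5.png')
st=manip.read_state();print(w2m(st['tool_pos']),M.T@st['force'])
print([ (f,sd,proj(s,lev(f,sd,.15)).round(1)) for f in(-.04,0,.04) for sd in (-.1,0,.1)])
cv2.imwrite('pics/b5.png',cv2.resize(s['pixels'][190:320,260:410],(600,520),interpolation=2))
E
```

```text
time: 5.45
tool_pos: [0.5555, -0.0004, 0.1546]
ee_rot: [0.038, 0.999, -0.0, -0.002]
force: [0.3, 0.0, 1.6]
grip_width: 0.0004
grip_force: 0.0
[-0.00159996  0.09875377  0.1545559 ]
time: 6.2
tool_pos: [0.552, -0.067, 0.1555]
ee_rot: [0.039, 0.999, -0.0, -0.0]
force: [1.0, 1.7, 0.1]
grip_width: 0.0005
grip_force: 0.6
[-5.13422903e-05  3.29006944e-02  1.55404316e-01] [0.26939526 0.44600949 0.60606505]
[(-0.04, -0.1, array([338.4, 235.9])), (-0.04, 0, array([343.6, 240.5])), (-0.04, 0.1, array([348.9, 246.2])), (0, -0.1, array([341.8, 235. ])), (0, 0, array([347. , 239.6])), (0, 0.1, array([352.3, 245.2])), (0.04, -0.1, array([345.1, 234.2])), (0.04, 0, array([350.4, 238.8])), (0.04, 0.1, array([355.8, 244.4]))]
```

View pics/b5.png

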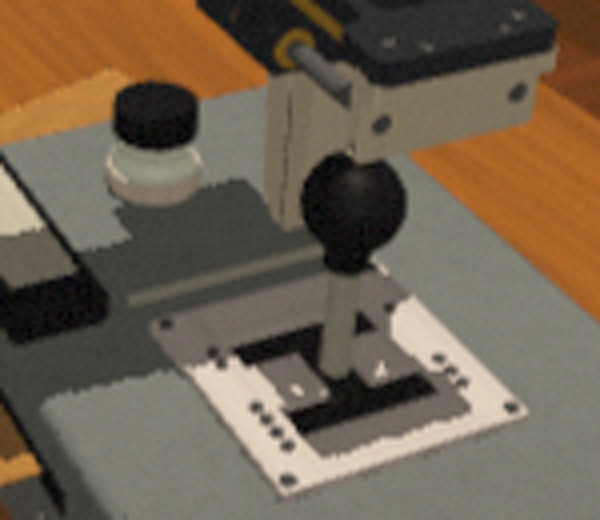

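Knob is at about (348,242), mid-channel, on the fingers' outer face with fore≈0. Continuing right.

```bash
python3 -m inch '[[[-0.0006,-0.008,0],[0,0,0]],[[-0.0012,-0.016,0],[0,0,0]],[[-0.0018,-0.024,0],[0,0,0]],[[-0.0024,-0.032,0],[0,0,0]],[[-0.003,-0.039,0],[0,0,0]],[[-0.0031,-0.041,0],[0,0,0]],[[-0.0031,-0.041,0],[0,0,0]],[[-0.0031,-0.041,0],[0,0,0]]]'
python3 - <<'E'
from h import *
s=grab('side','s6.png')
st=manip.read_state();print(w2m(st['tool_pos']),M.T@st['force'])
print([ (f,sd,proj(s,lev(f,sd,.15)).round(1)) for f in(-.04,0,.04) for sd in (.25,.31)])
cv2.imwrite('pics/b6.png',cv2.resize(s['pixels'][190:330,270:420],(600,560),interpolation=2))
E
```

```text
time: 6.92
tool_pos: [0.5492, -0.1062, 0.1556]
ee_rot: [0.038, 0.999, -0.0, -0.0]
force: [0.6, -0.0, 0.4]
grip_width: 0.0003
grip_force: 0.0
[ 0.00032351 -0.00692876  0.15562497] [ 0.33040681 -0.66897289 -0.54577648]
[(-0.04, 0.25, array([357. , 256.5])), (-0.04, 0.31, array([360.2, 261.2])), (0, 0.25, array([360.4, 255.5])), (0, 0.31, array([363.6, 260.2])), (0.04, 0.25, array([363.8, 254.6])), (0.04, 0.31, array([366.9, 259.3]))]
```

View pics/b6.png

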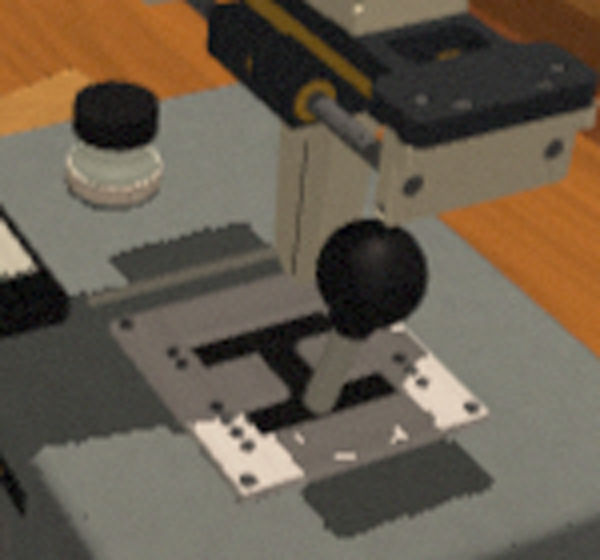

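Knob at (363,259): side≈0.30, fore≈0. Now I go round behind it.

```bash
python3 -m inch '[[[0.0015,0.02,0],[0,0,0]],[[0.0015,0.02,0.035],[0,0,0]],[[0.0015,0.02,0.07],[0,0,0]],[[0.0015,0.02,0.09],[0,0,0]],[[-0.03,0,0.09],[0,0,0]],[[-0.0627,-0.02,0.09],[0,0,0]],[[-0.0627,-0.035,0.09],[0,0,0]],[[-0.0627,-0.035,0.09],[0,0,0]],[[-0.0627,-0.035,0.055],[0,0,0]],[[-0.0627,-0.035,0.02],[0,0,0]],[[-0.0627,-0.035,0],[0,0,0]],[[-0.0627,-0.035,0],[0,0,0]]]'
python3 - <<'E'
from h import *
s=grab('side','s7.png')
st=manip.read_state();print(w2m(st['tool_pos']),M.T@st['force'])
cv2.imwrite('pics/b7.png',cv2.resize(s['pixels'][190:330,270:420],(600,560),interpolation=2))
E
```

```text
time: 7.97
tool_pos: [0.4853, -0.1394, 0.1522]
ee_rot: [0.037, 0.999, 0.001, -0.003]
force: [0.4, 0.5, 0.8]
grip_width: 0.0005
grip_force: 0.0
[-0.06000196 -0.0455226   0.15415671] [-0.20748882  0.09625816 -0.22707277]
```

View pics/b7.png

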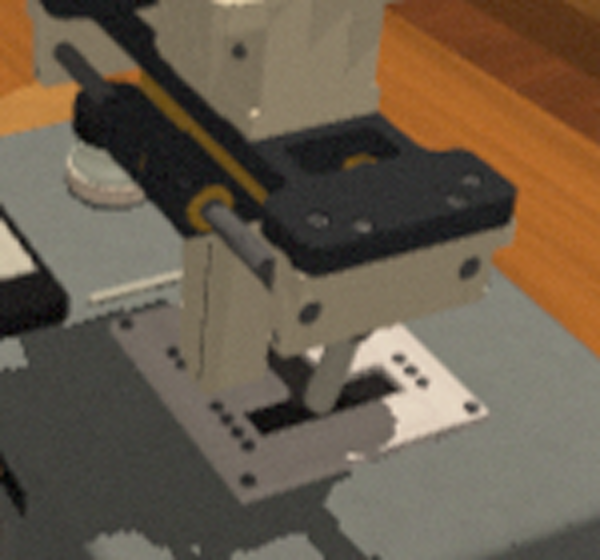

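The stem is undisturbed and the fingers are behind it. Pushing forward.

```bash
python3 -m inch '[[[0.012,-0.0009,0],[0,0,0]],[[0.024,-0.0018,0],[0,0,0]],[[0.032,-0.0025,0],[0,0,0]],[[0.04,-0.0031,0],[0,0,0]],[[0.048,-0.0037,0],[0,0,0]],[[0.056,-0.0043,0],[0,0,0]],[[0.063,-0.0048,0],[0,0,0]],[[0.069,-0.0053,0],[0,0,0]],[[0.074,-0.0057,0],[0,0,0]],[[0.078,-0.006,0],[0,0,0]],[[0.078,-0.006,0],[0,0,0]]]'
python3 -m inch '[[[0.002,-0.0002,0],[0,0,0]],[[0.002,-0.0002,0],[0,0,0]],[[0.002,-0.0002,0],[0,0,0]]]'
python3 -m inch '[[[0.0015,-0.0001,0],[0,0,0]],[[0.0015,-0.0001,0],[0,0,0]],[[0.0015,-0.0001,0],[0,0,0]]]'
python3 -c "
from h import *
st=manip.read_state();print(w2m(st['tool_pos']),M.T@st['force'])"
```

```text
time: 8.93
tool_pos: [0.5652, -0.1467, 0.1553]
ee_rot: [0.037, 0.999, 0.0, -0.0]
force: [-2.7, 0.5, -0.6]
grip_width: 0.0002
grip_force: 0.6
time: 9.18
tool_pos: [0.5664, -0.147, 0.1556]
ee_rot: [0.038, 0.999, -0.0, -0.0]
force: [-0.8, 0.3, -1.4]
grip_width: 0.0007
grip_force: 0.7
time: 9.43
tool_pos: [0.568, -0.1472, 0.1556]
ee_rot: [0.038, 0.999, -0.0, -0.0]
force: [-2.1, 0.3, -1.9]
grip_width: 0.0005
grip_force: 0.9
[ 0.02212683 -0.04659491  0.15560724] [-2.1390159   0.13586141 -1.88163234]
```

```bash
python3 -m inch '[[[0.002,-0.0002,0],[0,0,0]],[[0.002,-0.0002,0],[0,0,0]],[[0.002,-0.0002,0],[0,0,0]]]'
python3 -m inch '[[[0.001,-0.0001,0],[0,0,0]],[[0.001,-0.0001,0],[0,0,0]],[[0.001,-0.0001,0],[0,0,0]]]'
```

```text
time: 9.68
tool_pos: [0.5699, -0.1473, 0.1556]
ee_rot: [0.038, 0.999, -0.0, -0.0]
force: [-2.2, 0.2, -0.9]
grip_width: 0.0002
grip_force: 1.4
time: 9.93
tool_pos: [0.5707, -0.1473, 0.1555]
ee_rot: [0.038, 0.999, 0.0, -0.0]
force: [-4.8, 1.5, -2.2]
grip_width: 0.0003
grip_force: 2.0
```

```bash
python3 -m inch '[[[0.0015,-0.0001,0],[0,0,0]],[[0.0015,-0.0001,0],[0,0,0]],[[0.0015,-0.0001,0],[0,0,0]]]'
```

```text
time: 10.18
tool_pos: [0.5717, -0.1473, 0.1552]
ee_rot: [0.038, 0.999, 0.0, -0.001]
force: [-5.0, 0.8, -2.9]
grip_width: 0.0007
grip_force: 2.7
```

```bash
python3 -m inch '[[[0.002,-0.0002,0],[0,0,0]],[[0.002,-0.0002,0],[0,0,0]],[[0.002,-0.0002,0],[0,0,0]]]'
```

```text
time: 10.43
tool_pos: [0.573, -0.1474, 0.155]
ee_rot: [0.038, 0.999, 0.0, -0.002]
force: [-6.7, 2.9, -4.0]
grip_width: 0.0004
grip_force: 3.5
```

Force is rising steadily, so it is at the stop. Backing off to look.

```bash
python3 -m inch '[[[-0.03,0.002,0],[0,0,0]],[[-0.06,0.005,0],[0,0,0]],[[-0.085,0.0065,0.01],[0,0,0]],[[-0.085,0.0065,0.05],[0,0,0]],[[-0.085,0.0065,0.09],[0,0,0]],[[-0.085,0.0065,0.12],[0,0,0]],[[-0.085,0.045,0.12],[0,0,0]],[[-0.085,0.085,0.12],[0,0,0]],[[-0.085,0.125,0.12],[0,0,0]],[[-0.07,0.165,0.12],[0,0,0]],[[-0.06,0.205,0.12],[0,0,0]],[[-0.05,0.245,0.12],[0,0,0]]]'
python3 -m inch '[[[0,0.04,0],[0,0,0]],[[0,0.08,0],[0,0,0]],[[0,0.12,0],[0,0,0]],[[0,0.16,0],[0,0,0]],[[0,0.2,0],[0,0,0]],[[0,0.2,0],[0,0,0]]]'
python3 - <<'E'
from h import *
t=grab('top','t8.png');s=grab('side','s8.png')
for f in (.25,.3,.34): print(f,[(proj(t,lev(f,x,.15)).round(1),proj(s,lev(f,x,.15)).round(1)) for x in(.31,)])
cv2.imwrite('pics/b8.png',np.hstack([cv2.resize(t['pixels'][150:290,270:420],(400,373),interpolation=2),cv2.resize(s['pixels'][190:330,270:420],(400,373),interpolation=2)]))
E
```

```text
time: 11.43
tool_pos: [0.5264, 0.0996, 0.2769]
ee_rot: [0.038, 0.999, 0.001, 0.002]
force: [0.9, -0.5, -0.3]
grip_width: 0.0005
grip_force: 0.0
time: 11.93
tool_pos: [0.524, 0.3075, 0.2763]
ee_rot: [0.033, 0.999, 0.004, 0.001]
force: [-0.6, 0.7, -0.4]
grip_width: 0.0003
grip_force: 0.0
0.25 [(array([393.4, 183.6]), array([383.6, 256.9]))]
0.3 [(array([393.1, 180.8]), array([387.3, 256.9]))]
0.34 [(array([392.9, 178.6]), array([390.1, 257. ]))]
```

View pics/b8.png

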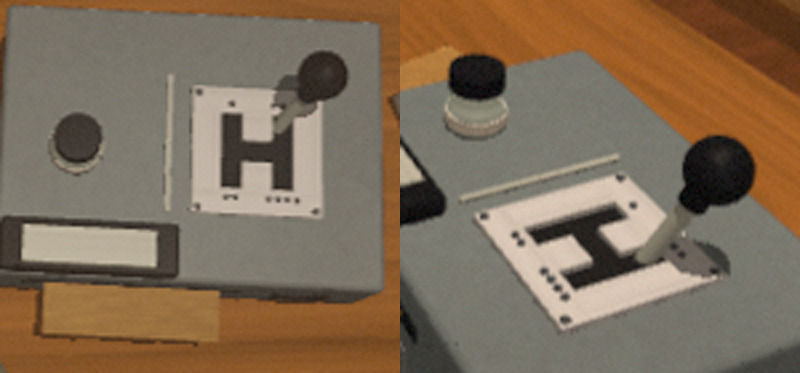

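Lever stands home in slot 3: knob at top (391,178) and side (390,254), matching fore≈0.34. The bottle has not moved and the hand is clear.

```bash
python3 -c "
from station import manip
print(manip.finish_job())"
```

```text
the job is handed in; nothing more can be done
None
```

The lever is standing home in the third slot (fore lean about 0.34 rad, at its stop), pushed there with shut fingers and never gripped, the hand is clear, and the job was handed in at about 12 s; the bottle looked unmoved in the last picture, and the hand kept well away from the carton, paperweight and notebook, though I did not re-measure those three.

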